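# Recover a rolled-away blood tube and load it on the tube mixer

## Task

A red-capped blood tube has rolled under the low white bench step so that only its cap end sticks out: draw it out by the cap, lay it down on the open worktop so that it stays put when you let go, and take it again by its middle. Lay it in the blue V cradle of the tube mixer with its cap in the wide pocket, and then turn the mixer's speed knob clockwise until its white pointer stands at the red mark. Do not disturb the purple-capped tube, the timer or the blue-capped dropper bottle, and let go of everything at the end.

Things in the scene. Friction and masses are not known exactly. Their poses are not given: they have to be found in the camera images.
- red_tube: Blood tube to load: 107 mm long, 15 g, red cap on its last 25 mm. For contact a plain rod 14.4 mm in diameter all along, cap included (the cap looks 20 mm wide); lying flat its axis is 7.2 mm up. Rolls freely. Origin at the foot (uncapped end), z axis along the tube to the cap. Starts lying under the bench step, cap towards the robot, 30 to 40 mm of it sticking out past the front edge.
- red_tube_mid (a point): Point on the red tube's axis half way along (53.5 mm from the foot).
- red_tube_cap (a point): Centre of the cap's outer end, 107 mm from the foot on the axis.
- red_tube_foot (a point): The foot end of the red tube, on the axis.
- purple_tube: Bystander: a like tube with a purple cap, 91 mm long, 14.4 mm rod, lying parallel beside the red one under the step, about 90 mm from it (left or right), with 14 to 24 mm of its cap end sticking out. Loose. Origin at the foot, z axis to the cap.
- bench_step: Fixed low white step, 130 (x) by 220 mm (y). Board 10 mm thick, top 46 mm and underside 36 mm above the worktop; closed down to the worktop by panels at both y ends and at the back (+x), open at the front (-x, facing the robot). Origin on the worktop under the centre; front edge at x = -65 mm in its frame.
- mixer: Fixed tube mixer: white housing 156 mm (x) by 172 mm (y), its top 40 mm above the worktop. Origin on the worktop under its centre; x axis points away from the robot, y to the left, z up. Its left half carries the tube cradle, its right half the speed knob.
- cradle (a point): Where the loaded tube's middle belongs, 62 mm above the worktop. Tube along the mixer's x, cap at -x. Along x (mm): cap pocket -61 to -32 (walls 28 mm apart, to 12 mm above tube axis), V support -27 to -19, gap -19 to +25 with room for fingers (platform 15 mm below tube axis), V support +25 to +45, end stops -61, +61. The 90 degree Vs, 27 mm wide on top (3 mm above tube axis), centre the tube.
- speed_knob (a joint): Speed knob on the mixer's right half, vertical axis; turns clockwise seen from above as the value grows, 0 to 2.4 rad; starts at 0.3 to 0.9. The red mark is at 1.6. At value q the white pointer stands at the angle 1.2 - q (anticlockwise from the mixer's x axis, from above). Stays where it is left; takes 0.03 N m to turn.
- knob_grip (a point): Centre of the top of the knob's bar, on the knob's axis, 65 mm above the worktop; in the mixer's frame the cradle point is 5 mm further in x and 80 mm further in y. The bar, to be gripped across, is grey, 38 mm long (along the pointer), 11 mm thick, and rises 18 mm above a round skirt 40 mm in diameter whose top is 47.5 mm above the worktop.
- knob_pointer (a point): Tip of the white pointer line on the knob's bar, 19 mm from the knob's axis.
- red_mark (a point): The red mark on the black dial round the knob, 27.5 mm from the knob's axis.
- timer: Bystander: small white timer, 64 by 64 by 19 mm, loose on top of the bench step. Origin at the centre of its underside.
- blue_dropper: Bystander: white dropper bottle with a blue cap, 25 mm wide, 58 mm tall, standing loose on the worktop between the step and the mixer. Origin at the centre of its underside.

How it is judged:
By the outcome, as a careful person would: the job done as asked, in the order asked, and still so for the second after the job is handed in, with the robot touching nothing.
It also fails if it takes over 69 s, if anything falls off the work surface, if the arm or the gripper's body presses on something with over 40 N, if the wrist force passes 120 N, or if a joint passes its speed limit or range.

## Robot

A 6-joint arm with a two-finger parallel gripper is mounted at the origin on a cart in front of the work surface, level with it; the furniture and walls round the work are solid. World frame = base frame: x ahead of the robot, y to its left, z up, the work surface at z = 0. Lengths are in mm, angles in rad, forces in N, time in s.
With the tool pointing down it reaches from about 275 to 875 mm from the base axis. Payload 12.5 kg.
Tool frame: the origin (TCP) lies between the finger pads; the fingertips stand 8 mm ahead of it and the grasp point (between the pads) lies 11 mm behind it; z points along the fingers, y is the line along which they close (so a half turn about z gives the same grasp; the last joint's range is limited). The gripper opens to 85 mm and grips with 20 to 120 N. Pads are 22 mm wide; open, the fingers measure 114 mm over their backs; the gripper's body (76 mm by 85 mm) begins 54 mm behind the grasp point. The pads swing forward as they close: fully open they stand 13 mm farther back than shut.
Start: joints at [1.205, 0.351, 1.652, -0, 1.139, -0.085], TCP at [152.387, 528.453, 239.29] pointing down, gripper open.
Joint ranges: [-2.75, 2.75], [-0.79, 2.1], [0.01, 2.65], [-1.57, 4.71], [0.07, 3.14], [-2.87, 2.87]. Speed limits (rad/s): [2.22, 2.22, 2.79, 3.14, 3.14, 3.14].

## Interface

Orientations are given as [roll, pitch, yaw] about the fixed x, y, z axes, in that order (R = Rz(yaw) Ry(pitch) Rx(roll)).
In Python, from rig import ctrl, viewer gives the robot as it stands.
- The arm moves only by the tool apply_moves, never from a script. Its argument "moves" is a list of rows, each an object with "hand": the closure, from 0 (fully open) to 1 (shut); "travel": the shift along the tool's x, y, z in parts of the range, where 1.0 means 0.8 m, a list of three; "twist": the turn about the tool's z in a scale on which 1.0 is 2 rad. A call has 1 to 20 rows; each row is the pose to reach, as a shift and turn from the pose commanded when the call began, along the tool's axes at that moment; what a row does not reach only later rows make up. A row lasts 1/12 s, in which the tool goes at most 41.7 mm and 7.16 degrees, less where a joint would pass 70% of its speed; a pose out of reach is approached as far as the arm can. A call with a gripper value outside its range is refused whole. The fingers move at their own pace and stop on an object; the grip force is fixed at half the most. Time passes only in rows, so rows that repeat a pose let the fingers close. It gives the time, the measured TCP pose, the force, the opening and the grip force at its end, in the units of the state.
- ctrl.observe(): the state, without advancing time (a new reading comes with each control period).
- viewer.camera(name): name is "side" or "top"; returns the picture (420x560x3 uint8, red, green, blue); there is no depth.
- viewer.camera_model(name): a dict with "fx", "fy", "cx", "cy" (pixels), "world_from_camera" (4x4, takes a point from camera to world coordinates). Camera axes: x right, y down, z forward; pixel columns grow to the right and rows downward; lengths in mm; the calibration is good to about 2 mm. A picture is of the moment at which its call begins. camera_model takes no time and is no camera call.
- ctrl.sign_off(): hands the job in; it is judged then, once.
The state is a dict: "time": time; "joints": joint angles; "qd": joint speeds; "joint_efforts": joint torques, N m; "position": TCP position; "ee_rot": TCP orientation; "contact_force": force on the tool from outside, world axes, zero at the start; "wrist_torque": the same for the moment, N m; "width": opening from 0.0 (shut) to 1.0 (fully open); "grip_force": force on a finger pad.
Only numpy, scipy, OpenCV 4.12 (cv2) and the standard library are available. Lean on these libraries where they do the work, as an engineer would, in place of code of your own. Each camera call takes 0.05 s, during which the arm holds its last target. There are 200 camera calls.

## Working session

There is one attempt and no reset: what is moved stays moved. The work goes in short steps, Python scripts to look and compute and a tool call to move; the robot and the scene stay as the last step left them, time stands still between calls to the robot, and variables do not carry over. Pictures are saved under pics/ and viewed, at most 10 in all, crops included, and the job is handed in when it is done.

Besides the shell and the picture viewer there is one more tool, called after "Emit:" by a JSON object that holds its "name" and its "arguments", one argument or row to a line. apply_moves: Moves the arm, as the interface text tells. Its arguments: {"type":"object","properties":{"moves":{"type":"array"}},"required":["moves"]}

```bash
mkdir -p pics; ls
python3 - <<'E'
from rig import ctrl, viewer
import cv2, numpy as np
np.set_printoptions(precision=4,suppress=True)
print(ctrl.observe())
for n in("side","top"):
    im=viewer.camera(n); cv2.imwrite(f"pics/{n}0.png",im[:,:,::-1]); print(n,viewer.camera_model(n))
E
```

```text
pics
{'time': 0.0, 'joints': array([ 1.2054,  0.3512,  1.6524, -0.    ,  1.1391, -0.0846]), 'qd': array([-0.0002,  0.0014,  0.0016,  0.001 ,  0.0017,  0.0002]), 'joint_efforts': array([ -0.0006, -50.6092, -29.1418,  -0.0002,   0.0044,   0.0001]), 'position': array([152.2898, 528.1686, 238.7751]), 'ee_rot': array([-3.1404, -0.0001,  2.8608]), 'contact_force': array([ 0.0504, -0.2224,  0.5621]), 'wrist_torque': array([-0.038 , -0.0019,  0.0177]), 'grip_force': 0.0, 'width': 0.9994584552876296}
side {'fx': 539.7398844909162, 'fy': 539.7398844909162, 'cx': 281.44767908469197, 'cy': 201.65797410012206, 'world_from_camera': array([[   0.8859,   -0.2737,    0.3746,  170.8877],
       [  -0.4637,   -0.4965,    0.7338, -909.7677],
       [  -0.0148,   -0.8237,   -0.5668,  743.2603],
       [   0.    ,    0.    ,    0.    ,    1.    ]])}
top {'fx': 452.4587403771953, 'fy': 452.4587403771953, 'cx': 282.88042245170647, 'cy': 208.9399549485073, 'world_from_camera': array([[   0.0008,   -0.9963,    0.0864,  505.0554],
       [  -0.9998,   -0.0027,   -0.0215,  -43.3561],
       [   0.0217,   -0.0864,   -0.996 , 1256.2031],
       [   0.    ,    0.    ,    0.    ,    1.    ]])}
```

View pics/side0.png

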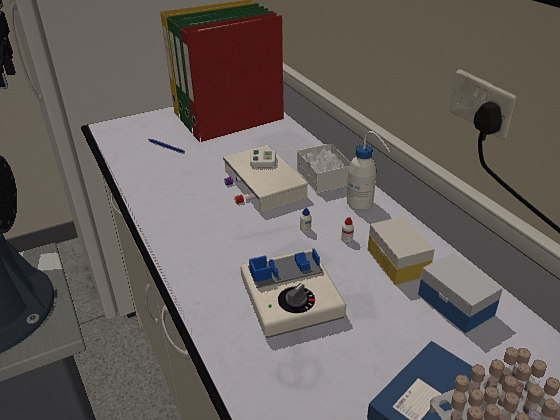

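View pics/top0.png

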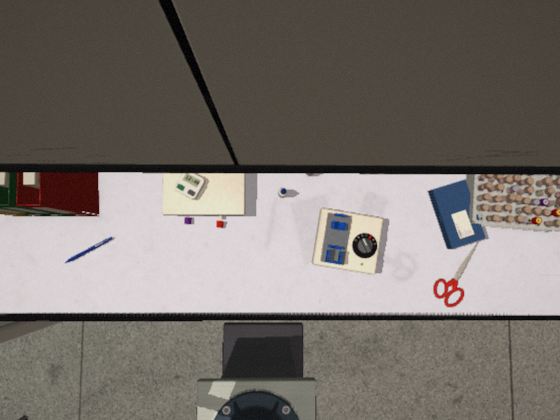

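The side view shows the red cap at (239,199), the purple cap at (228,181), the cradle near (285,265) and the knob near (297,297). In the top view the red cap is at (220,224), purple at (188,220), the step spans columns 163–245 with its front at row 216, the mixer is at 313–385 × 208–275, and the dropper is at (284,192).

```bash
cat > h.py <<'E'
from rig import ctrl, viewer
import cv2, numpy as np
np.set_printoptions(precision=3,suppress=True)
def ray(n,uv):
    m=viewer.camera_model(n); T=np.array(m["world_from_camera"])
    d=T[:3,:3]@[(uv[0]-m["cx"])/m["fx"],(uv[1]-m["cy"])/m["fy"],1]
    return T[:3,3],d/np.linalg.norm(d)
def plane(n,uv,z):
    o,d=ray(n,uv); return o+d*(z-o[2])/d[2]
def tri(a,b):
    (o,d),(p,e)=ray("side",a),ray("top",b)
    s=np.linalg.lstsq(np.c_[d,-e],p-o,rcond=None)[0]
    A,B=o+s[0]*d,p+s[1]*e
    return (A+B)/2,np.linalg.norm(A-B)
def pix(n,P):
    m=viewer.camera_model(n); T=np.linalg.inv(m["world_from_camera"])
    c=T[:3,:3]@np.array(P,float)+T[:3,3]
    return np.array([m["fx"]*c[0]/c[2]+m["cx"],m["fy"]*c[1]/c[2]+m["cy"]])
def blobs(im,f,box,amin=3):
    x0,y0,x1,y1=box; c=im[y0:y1,x0:x1]; hsv=cv2.cvtColor(c,cv2.COLOR_RGB2HSV).astype(int)
    m=f(hsv[...,0],hsv[...,1],hsv[...,2]).astype(np.uint8)
    n,l,s,ce=cv2.connectedComponentsWithStats(m)
    return [(s[i,4],ce[i]+[x0,y0],s[i,:4]+[x0,y0,0,0]) for i in range(1,n) if s[i,4]>=amin],m
red=lambda h,s,v:((h<8)|(h>172))&(s>130)&(v>80)
pur=lambda h,s,v:(h>125)&(h<160)&(s>80)
blu=lambda h,s,v:(h>100)&(h<125)&(s>130)&(v>50)
E
python3 - <<'E'
from h import *
S=cv2.imread("pics/side0.png")[:,:,::-1].copy();T=cv2.imread("pics/top0.png")[:,:,::-1].copy()
for nm,f,bs,bt in(("red",red,(225,185,255,215),(205,212,235,235)),("pur",pur,(215,170,240,195),(175,210,200,230)),("blue",blu,(235,240,350,330),(310,205,390,275)),("mark",red,(270,280,325,320),(345,225,385,260)),("drop",blu,(295,200,315,220),(275,180,300,200))):
    for n,im,b in(("side",S,bs),("top",T,bt)):
        print(nm,n,[(a,c,list(map(int,r))) for a,c,r in blobs(im,f,b)[0]])
a=cv2.resize(S[180:335,220:350],None,fx=3.0,fy=3.0,interpolation=2)
b=cv2.resize(T[200:280,305:390],None,fx=4.6,fy=4.6,interpolation=2)
c=cv2.resize(T[165:235,155:250],None,fx=4,fy=4,interpolation=2)
o=np.zeros((600,800,3),np.uint8);o[:465,:390]=a;o[:b.shape[0],400:400+b.shape[1]]=b[:,:400]
cc=cv2.resize(T[165:235,155:250],None,fx=2.8,fy=2.8,interpolation=2);o[380:380+cc.shape[0],400:400+cc.shape[1]]=cc
cv2.imwrite("pics/z1.png",o[:,:,::-1])
E
```

```text
red side [(np.int32(45), array([239.333, 198.267]), [235, 195, 9, 8])]
red top [(np.int32(35), array([219.429, 223.571]), [217, 221, 6, 6])]
pur side [(np.int32(50), array([228.7 , 180.54]), [225, 177, 8, 8])]
pur top [(np.int32(37), array([187.757, 220.324]), [185, 218, 7, 6])]
blue side [(np.int32(70), array([315.357, 256.629]), [312, 249, 8, 17]), (np.int32(198), array([301.904, 261.545]), [295, 252, 15, 19]), (np.int32(516), array([261.907, 268.682]), [249, 256, 29, 26])]
blue top [(np.int32(21), array([340.238, 214.857]), [335, 214, 11, 3]), (np.int32(105), array([338.143, 225.295]), [331, 221, 15, 9]), (np.int32(38), array([334.842, 246.737]), [328, 245, 15, 5]), (np.int32(85), array([333.765, 257.518]), [326, 250, 17, 14])]
mark side [(np.int32(13), array([311.308, 299.385]), [309, 298, 6, 3])]
mark top [(np.int32(10), array([369.4, 236.8]), [368, 235, 4, 4])]
drop side [(np.int32(32), array([305.5  , 211.812]), [303, 208, 6, 8])]
drop top [(np.int32(19), array([283.053, 190.947]), [281, 189, 5, 5])]
```

View pics/z1.png

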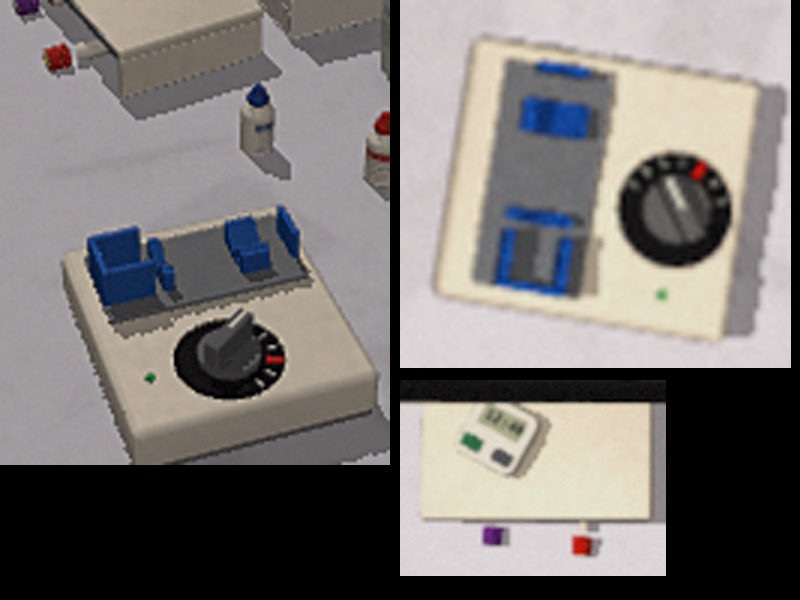

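The enlarged crop shows the cradle with its V supports, the pocket at the robot side and the dial centre near top pixel (365,245.6). The pointer is up-left of the red mark at about (370,237). The red tube lies along x, and the timer is at the step's back left.

Run:
```python
from h import *
S=cv2.imread("pics/side0.png")[:,:,::-1].copy();T=cv2.imread("pics/top0.png")[:,:,::-1].copy()
for k,a,b in(("red",(239.333,198.267),(219.429,223.571)),("pur",(228.7,180.54),(187.757,220.324)),("farV",(301.904,261.545),(338.143,225.295)),("pocket",(261.9,268.7),(333.765,257.518)),("mark",(311.308,299.385),(369.4,236.8)),("stop",(315.357,256.629),(340.238,214.857)),("drop",(305.5,211.8),(283,191))): print(k,*tri(a,b))
# housing rect in top view
hsv=cv2.cvtColor(T,cv2.COLOR_RGB2HSV).astype(int)
print("px housing",hsv[268,320],hsv[270,370],"table",hsv[285,350],hsv[240,300],"step",hsv[200,230])
blk=((hsv[...,2]<75)&(hsv[...,1]<80)).astype(np.uint8); blk[:225]=0;blk[:,:350]=0;blk[265:]=0;blk[:,385:]=0
n,l,s,c=cv2.connectedComponentsWithStats(blk)
for i in range(1,n):
    if s[i,4]>30: print("dial",s[i],plane("top",c[i],41))
m=((hsv[...,0]>12)&(hsv[...,0]<32)&(hsv[...,1]>28)&(hsv[...,2]>120)).astype(np.uint8)
for nm,b,z in(("mixer",(305,200,395,285),40),("step",(155,165,255,222),46)):
    q=np.zeros_like(m);q[b[1]:b[3],b[0]:b[2]]=m[b[1]:b[3],b[0]:b[2]]
    cs,_=cv2.findContours(q,0,2);cn=max(cs,key=cv2.contourArea);r=cv2.minAreaRect(cn)
    P=np.array([plane("top",p,z)[:2] for p in cv2.boxPoints(r)]);print(nm,r,"\n",P,P.mean(0),[np.linalg.norm(P[i]-P[i-1]) for i in range(4)],np.arctan2(*(P[1]-P[0])[::-1]))
```

```text
red [573.06  104.061   8.456] 1.4134986336019695
pur [581.906 190.981   8.583] 1.5991549655805992
farV [ 566.363 -217.068   53.155] 0.7753925948078115
pocket [ 483.42  -204.674   59.993] 6.024910516449643
mark [ 536.705 -303.326   40.532] 2.0185865020749723
stop [ 593.751 -222.12    58.257] 0.39641033248087615
drop [658.619 -69.904  47.692] 0.5915857093979976
px housing [175   7 222] [ 22  37 229] table [169  13 221] [176   9 210] step [ 22  37 230]
dial [353 234  24  24 303] [ 511.275 -289.001   41.   ]
mixer ((347.64862060546875, 240.6081085205078), (64.60880279541016, 57.53964614868164), 9.462321281433105) 
 [[ 463.833 -145.142]
 [ 616.319 -171.466]
 [ 587.923 -344.181]
 [ 435.6   -315.888]] [ 525.919 -244.169] [np.float64(173.06440485394373), np.float64(154.74114606352484), np.float64(175.0332004744827), np.float64(154.92787846916306)] -0.17094660365297215
step ((203.0, 195.5), (45.0, 82.0), 90.0) 
 [[706.144 255.58 ]
 [707.12   35.506]
 [585.425  34.506]
 [584.935 252.701]] [645.906 144.573] [np.float64(121.24335664255128), np.float64(220.07641970065123), np.float64(121.6983932837259), np.float64(218.1950595258146)] -1.5663621392470044
```

Run:
```python
from h import *
S=cv2.imread("pics/side0.png")[:,:,::-1].copy();T=cv2.imread("pics/top0.png")[:,:,::-1].copy()
h=cv2.cvtColor(T,cv2.COLOR_RGB2HSV)
print(T[213:232,215:226].tolist().__len__())
for r in range(214,231): print(r,[tuple(map(int,T[r,c])) for c in (217,219,221,223)], plane("top",(219.5,r),12)[0].round(1))
print()
for r in range(192,209): print(r,' '.join('%3d,%3d,%3d'%tuple(S[r,c]) for c in range(231,258,2)))
for x in (540,550,560,570,580): print(x,pix("side",(x,104,7.2)),pix("top",(x,104,7.2)))
for p in ((583,35,46),(583,35,0),(583,35,36),(583,104,46)): print(p,pix("side",p),pix("top",p))
K=np.array([511.3,-289,0])
for yaw in(-.165,-.175):
  R=np.array([[np.cos(yaw),-np.sin(yaw)],[np.sin(yaw),np.cos(yaw)]])
  print(yaw,"cradle",K[:2]+R@[5,80],"axis frame of blobs (x,y rel cradle):")
  for uv,z in(((340.24,214.86),66),((338.14,225.3),63),((334.84,246.74),65),((333.765,257.5),68)):
    print(R.T@(plane("top",uv,z)[:2]-(K[:2]+R@[5,80])))
```

```text
19
214 [(178, 168, 151), (180, 169, 151), (178, 171, 149), (178, 171, 154)] 598.6
215 [(108, 102, 100), (140, 134, 123), (135, 125, 114), (109, 103, 102)] 595.8
216 [(183, 177, 180), (203, 196, 176), (180, 167, 150), (123, 120, 117)] 593.0
217 [(217, 209, 212), (224, 210, 193), (194, 181, 161), (139, 133, 130)] 590.3
218 [(220, 213, 217), (224, 209, 195), (196, 184, 166), (138, 129, 130)] 587.5
219 [(219, 212, 215), (221, 211, 207), (212, 202, 198), (186, 182, 184)] 584.8
220 [(206, 158, 159), (210, 155, 156), (193, 167, 166), (215, 202, 205)] 582.0
221 [(195, 68, 61), (180, 47, 37), (169, 73, 69), (166, 142, 143)] 579.3
222 [(196, 49, 41), (179, 21, 13), (157, 15, 4), (122, 77, 78)] 576.5
223 [(200, 37, 27), (189, 27, 15), (154, 42, 25), (131, 82, 78)] 573.8
224 [(193, 36, 28), (195, 26, 16), (150, 37, 17), (126, 81, 78)] 571.0
225 [(187, 45, 33), (197, 23, 13), (150, 21, 13), (121, 93, 95)] 568.3
226 [(188, 46, 36), (198, 28, 12), (151, 17, 7), (130, 110, 109)] 565.5
227 [(195, 148, 144), (197, 137, 127), (149, 96, 95), (134, 119, 121)] 562.8
228 [(213, 206, 205), (209, 201, 198), 
[... 3102 characters left out ...]
, 91, 94 105,102,102
540 [226.514 202.461] [219.447 235.371]
550 [230.341 201.325] [219.494 231.731]
560 [234.146 200.195] [219.541 228.096]
570 [237.93  199.072] [219.587 224.467]
580 [241.692 197.956] [219.634 220.842]
(583, 35, 46) [254.205 198.385] [243.808 218.904]
(583, 35, 0) [255.055 214.57 ] [244.873 219.972]
(583, 35, 36) [254.393 201.961] [244.046 219.143]
(583, 104, 46) [241.92  184.216] [217.942 218.847]
-0.165 cradle [ 529.372 -210.908] axis frame of blobs (x,y rel cradle):
[64.394  0.61 ]
[36.385  1.43 ]
[-20.972   1.557]
[-49.254   0.385]
-0.175 cradle [ 530.152 -211.092] axis frame of blobs (x,y rel cradle):
[63.584  1.3  ]
[35.569  1.84 ]
[-21.786   1.394]
[-50.056  -0.062]
```

```bash
cat >> h.py <<'E'
def to(*ws):
    """travel (mm) and twist to world targets (x,y,z,yaw) from the present pose"""
    s=ctrl.observe(); p=np.array(s["position"]); y0=s["ee_rot"][2]; c,n=np.cos(y0),np.sin(y0)
    R=np.array([[c,n,0],[n,-c,0],[0,0,-1]])
    print("t",s["time"],"pos",p,"rot",s["ee_rot"],"w",s["width"],"F",s["contact_force"],"g",s["grip_force"],"j6",s["joints"][5])
    for w in ws:
        d=np.array(w[:3])-p; t=(y0-w[3]+np.pi/2)%np.pi-np.pi/2
        print(w,"travel m",(R.T@d/1000).round(4),"twist",round(t,4))
E
python3 -c "
from h import *
import math
to((572,104,120,math.pi))"
```

```text
t 0.1 pos [152.301 528.189 238.83 ] rot [-3.141 -0.     2.861] w 1.0018110009182057 F [ 1.152 -0.052 -0.455] g 0.0 j6 -0.084584763044471
(572, 104, 120, 3.141592653589793) travel m [-0.521 -0.291  0.119] twist -0.2808
```

Careful with the scale: shifts go in shares of 0.8 m and turns go in shares of 2 rad. That gives: -0.521 m / 0.8 = -0.6513, -0.291 m / 0.8 = -0.3638, -0.281 rad / 2 = -0.1405.

Emit:
{"name": "apply_moves", "arguments": {
  "moves": [
    {"hand": 0.4,"travel": [-0.6513,-0.3638,0.1488],"twist": -0.1405},
    {"hand": 0.4,"travel": [-0.6513,-0.3638,0.1488],"twist": -0.1405},
    {"hand": 0.4,"travel": [-0.6513,-0.3638,0.1488],"twist": -0.1405},
    {"hand": 0.4,"travel": [-0.6513,-0.3638,0.1488],"twist": -0.1405},
    {"hand": 0.4,"travel": [-0.6513,-0.3638,0.1488],"twist": -0.1405},
    {"hand": 0.4,"travel": [-0.6513,-0.3638,0.1488],"twist": -0.1405},
    {"hand": 0.4,"travel": [-0.6513,-0.3638,0.1488],"twist": -0.1405},
    {"hand": 0.4,"travel": [-0.6513,-0.3638,0.1488],"twist": -0.1405},
    {"hand": 0.4,"travel": [-0.6513,-0.3638,0.1488],"twist": -0.1405},
    {"hand": 0.4,"travel": [-0.6513,-0.3638,0.1488],"twist": -0.1405},
    {"hand": 0.4,"travel": [-0.6513,-0.3638,0.1488],"twist": -0.1405},
    {"hand": 0.4,"travel": [-0.6513,-0.3638,0.1488],"twist": -0.1405},
    {"hand": 0.4,"travel": [-0.6513,-0.3638,0.1488],"twist": -0.1405},
    {"hand": 0.4,"travel": [-0.6513,-0.3638,0.1488],"twist": -0.1405},
    {"hand": 0.4,"travel": [-0.6513,-0.3638,0.1488],"twist": -0.1405},
    {"hand": 0.4,"travel": [-0.6513,-0.3638,0.1488],"twist": -0.1405},
    {"hand": 0.4,"travel": [-0.6513,-0.3638,0.1488],"twist": -0.1405},
    {"hand": 0.4,"travel": [-0.6513,-0.3638,0.1488],"twist": -0.1405},
    {"hand": 0.4,"travel": [-0.6513,-0.3638,0.1488],"twist": -0.1405},
    {"hand": 0.4,"travel": [-0.6513,-0.3638,0.1488],"twist": -0.1405}
  ]
}}

```text
time: 1.77
position: [571.8, 105.4, 120.6]
ee_rot: [3.142, 0.0, -3.14]
contact_force: [-0.4, 1.5, 1.0]
width: 0.6
grip_force: 0.0
```

```bash
python3 -c "
from h import *
import math
to((572,104,12,math.pi))"
```

```text
t 1.7667 pos [571.784 105.447 120.62 ] rot [ 3.142  0.    -3.14 ] w 0.5998327201339618 F [-0.385  1.529  1.001] g 0.0 j6 -1.470182779966748
(572, 104, 12, 3.141592653589793) travel m [-0.    -0.001  0.109] twist 0.0016
```

Scaled: 0.109 m / 0.8 = 0.1363, -0.001 m / 0.8 = -0.0013.

Emit:
{"name": "apply_moves", "arguments": {
  "moves": [
    {"hand": 0.4,"travel": [0,-0.0013,0.0375],"twist": 0},
    {"hand": 0.4,"travel": [0,-0.0013,0.075],"twist": 0},
    {"hand": 0.4,"travel": [0,-0.0013,0.1063],"twist": 0},
    {"hand": 0.4,"travel": [0,-0.0013,0.125],"twist": 0},
    {"hand": 0.4,"travel": [0,-0.0013,0.135],"twist": 0},
    {"hand": 0.4,"travel": [0,-0.0013,0.1363],"twist": 0},
    {"hand": 0.4,"travel": [0,-0.0013,0.1363],"twist": 0},
    {"hand": 0.4,"travel": [0,-0.0013,0.1363],"twist": 0}
  ]
}}

```text
time: 2.43
position: [573.0, 103.8, 12.5]
ee_rot: [3.141, 0.002, -3.141]
contact_force: [-0.5, 0.3, 0.2]
width: 0.599
grip_force: 0.0
```

Run:
```python
from h import *
S=viewer.camera("side");T=viewer.camera("top")
o=np.zeros((480,760,3),np.uint8)
a=cv2.resize(S[130:230,190:280],None,fx=4.2,fy=4.2,interpolation=2);b=cv2.resize(T[160:260,160:250],None,fx=4.2,fy=4.2,interpolation=2)
o[:420,:378]=a;o[:420,380:758]=b
cv2.imwrite("pics/g1.png",o[:,:,::-1]);to((572,104,12,np.pi))
```

```text
t 2.5333 pos [573.003 103.638  12.521] rot [ 3.141  0.002 -3.141] w 0.600994257458243 F [-0.087 -1.147  0.09 ] g 0.0 j6 -1.472138510940165
(572, 104, 12, 3.141592653589793) travel m [0.001 0.    0.001] twist 0.0003
```

View pics/g1.png

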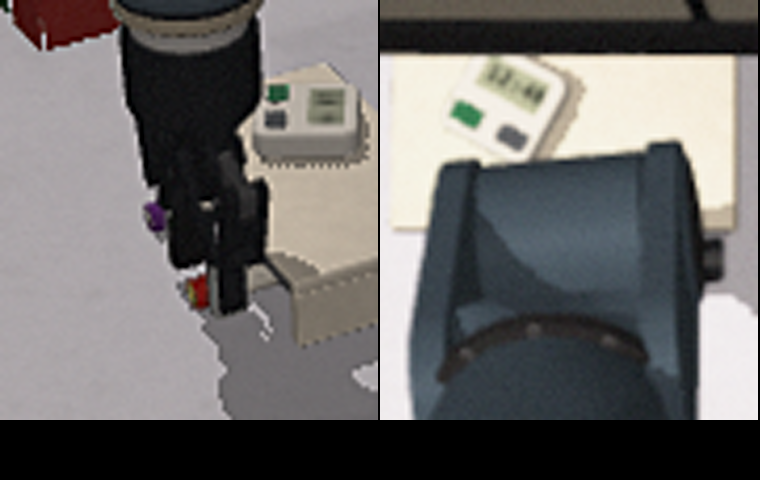

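The left crop shows the fingers straddling the cap at about (205,290) with clearance from the step edge, and the purple tube untouched at (155,215).

Scaled: 0.001 m / 0.8 = 0.0013.

Emit:
{"name": "apply_moves", "arguments": {
  "moves": [
    {"hand": 0.7,"travel": [0,0,0.0013],"twist": 0},
    {"hand": 1,"travel": [0,0,0.0013],"twist": 0},
    {"hand": 1,"travel": [0,0,0.0013],"twist": 0},
    {"hand": 1,"travel": [0,0,0.0013],"twist": 0},
    {"hand": 1,"travel": [0,0,0.0013],"twist": 0},
    {"hand": 1,"travel": [0,0,0.0013],"twist": 0},
    {"hand": 1,"travel": [0,0,0.0013],"twist": 0},
    {"hand": 1,"travel": [0,0,0.0013],"twist": 0},
    {"hand": 1,"travel": [0,0,0.0013],"twist": 0}
  ]
}}

```text
time: 3.28
position: [572.5, 103.5, 10.7]
ee_rot: [3.142, 0.0, -3.141]
contact_force: [-1.1, 0.4, 5.7]
width: 0.14
grip_force: 58.6
```

Emit:
{"name": "apply_moves", "arguments": {
  "moves": [
    {"hand": 1,"travel": [0.005,0,-0.0013],"twist": 0},
    {"hand": 1,"travel": [0.015,0,-0.0013],"twist": 0},
    {"hand": 1,"travel": [0.03,0,-0.0013],"twist": 0},
    {"hand": 1,"travel": [0.045,0,-0.0013],"twist": 0},
    {"hand": 1,"travel": [0.06,0,-0.0013],"twist": 0},
    {"hand": 1,"travel": [0.075,0,-0.0013],"twist": 0},
    {"hand": 1,"travel": [0.09,0,-0.0013],"twist": 0},
    {"hand": 1,"travel": [0.105,0,-0.0013],"twist": 0},
    {"hand": 1,"travel": [0.12,0,-0.0013],"twist": 0},
    {"hand": 1,"travel": [0.135,0,-0.0013],"twist": 0},
    {"hand": 1,"travel": [0.15,0,-0.0013],"twist": 0},
    {"hand": 1,"travel": [0.1625,0,-0.0013],"twist": 0},
    {"hand": 1,"travel": [0.1688,0,-0.0013],"twist": 0},
    {"hand": 1,"travel": [0.1688,0,-0.0013],"twist": 0},
    {"hand": 1,"travel": [0.1688,0,-0.0013],"twist": 0}
  ]
}}

```text
time: 4.53
position: [437.6, 103.5, 11.4]
ee_rot: [3.142, 0.001, -3.141]
contact_force: [0.2, 0.3, -0.5]
width: 0.136
grip_force: 58.4
```

Run:
```python
from h import *
S=viewer.camera("side");T=viewer.camera("top")
o=np.zeros((480,760,3),np.uint8)
a=cv2.resize(S[150:250,170:260],None,fx=4.2,fy=4.2,interpolation=2);b=cv2.resize(T[200:300,170:260],None,fx=4.2,fy=4.2,interpolation=2)
o[:420,:378]=a;o[:420,380:758]=b
cv2.imwrite("pics/g2.png",o[:,:,::-1]);to((480,104,12,np.pi))
```

```text
t 4.6333 pos [438.017 103.478  11.383] rot [ 3.142  0.001 -3.141] w 0.1386481447359808 F [ 0.52  -0.271 -0.08 ] g 58.426095843315125 j6 -1.442430316618764
(480, 104, 12, 3.141592653589793) travel m [-0.042  0.001 -0.001] twist 0.0001
```

View pics/g2.png

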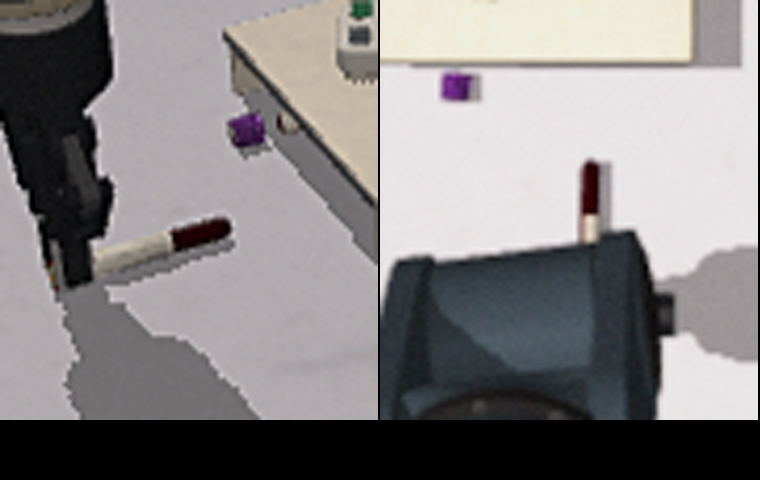

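The tube is fully out, lying along x with its foot at about top pixel (220,238); the purple tube and timer have not moved.

Scaled: -0.14 m / 0.8 = -0.175, -0.13 m / 0.8 = -0.1625.

Emit:
{"name": "apply_moves", "arguments": {
  "moves": [
    {"hand": 1,"travel": [0,0,0.0009],"twist": 0},
    {"hand": 1,"travel": [0,0,0.0009],"twist": 0},
    {"hand": 0.85,"travel": [0,0,0.0009],"twist": 0},
    {"hand": 0.83,"travel": [0,0,0.0009],"twist": 0},
    {"hand": 0.81,"travel": [0,0,0.0009],"twist": 0},
    {"hand": 0.79,"travel": [0,0,0.0009],"twist": 0},
    {"hand": 0.77,"travel": [0,0,0.0009],"twist": 0},
    {"hand": 0.74,"travel": [0,0,0.0009],"twist": 0},
    {"hand": 0.7,"travel": [0,0,0.0009],"twist": 0},
    {"hand": 0.65,"travel": [0,0,0.0009],"twist": 0},
    {"hand": 0.6,"travel": [0,0,0.0009],"twist": 0},
    {"hand": 0.5,"travel": [0,0,0.0009],"twist": 0},
    {"hand": 0.4,"travel": [0,0,0.0009],"twist": 0},
    {"hand": 0.4,"travel": [0,0,-0.0625],"twist": 0},
    {"hand": 0.4,"travel": [0,0,-0.125],"twist": 0},
    {"hand": 0.4,"travel": [0.05,0,-0.1625],"twist": 0},
    {"hand": 0.4,"travel": [0.1125,0,-0.175],"twist": 0},
    {"hand": 0.4,"travel": [0.1375,0,-0.175],"twist": 0},
    {"hand": 0.4,"travel": [0.1375,0,-0.175],"twist": 0}
  ]
}}

```text
time: 6.22
position: [322.0, 103.1, 152.0]
ee_rot: [-3.141, -0.002, -3.141]
contact_force: [0.5, -0.3, -0.2]
width: 0.598
grip_force: 0.0
```

Run:
```python
from h import *
S=viewer.camera("side");T=viewer.camera("top");to((480,104,12,np.pi))
o=np.zeros((480,760,3),np.uint8)
a=cv2.resize(S[150:250,170:260],None,fx=4.2,fy=4.2,interpolation=2);b=cv2.resize(T[200:300,170:260],None,fx=4.2,fy=4.2,interpolation=2)
o[:420,:378]=a;o[:420,380:758]=b
cv2.imwrite("pics/g3.png",o[:,:,::-1])
dr=lambda h,s,v:((h<10)|(h>170))&(s>110)
for n,im,b in(("side",S,(170,190,235,235)),("top",T,(205,215,235,300))): print([(a,c,list(map(int,r))) for a,c,r in blobs(im,dr,b,8)[0]])
```

```text
t 6.3167 pos [326.648 103.494 151.917] rot [ 3.141  0.002 -3.141] w 0.5987606504807454 F [0.697 0.313 0.026] g 0.0 j6 -1.4008691420123824
(480, 104, 12, 3.141592653589793) travel m [-0.153  0.     0.14 ] twist 0.0008
[(np.int32(55), array([217.145, 205.455]), [211, 203, 14, 7]), (np.int32(60), array([186.35 , 214.267]), [182, 210, 9, 10])]
[(np.int32(46), array([219.5  , 244.739]), [218, 239, 4, 12]), (np.int32(41), array([218.707, 273.22 ]), [216, 270, 7, 7])]
```

View pics/g3.png

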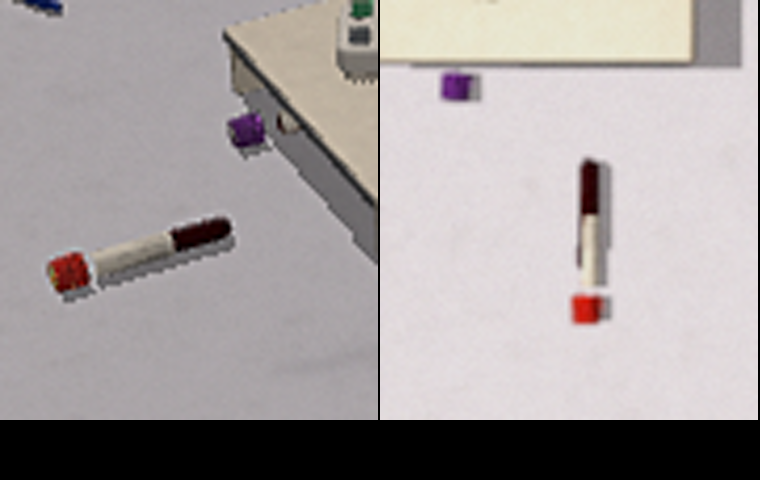

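The tube lies still at the spot where it was released: top-view foot at (220,238), cap end at (219,277).

Run:
```python
from h import *
f,c=plane("top",(219.6,237.9),7.2),plane("top",(219.0,276.9),7.2)
print(f,c,np.linalg.norm(f-c),(f+c)/2)
print("dark",*tri((217.145,205.455),(219.5,244.739)),"cap",*tri((186.35,214.267),(218.707,273.22)))
m=(f+c)/2; to((m[0],m[1],11.5,np.pi),(m[0],m[1],60,np.pi))
```

```text
[533.06  103.491   7.2  ] [426.874 103.758   7.2  ] 106.1861310055837 [479.967 103.624   7.2  ]
dark [514.866 103.317   7.255] 1.1545022760774353 cap [437.667 104.365   7.526] 1.7316791339881448
t 6.3167 pos [326.648 103.494 151.917] rot [ 3.141  0.002 -3.141] w 0.5987606504807454 F [0.697 0.313 0.026] g 0.0 j6 -1.4008691420123824
(np.float64(479.9668937962268), np.float64(103.6243226553931), 11.5, 3.141592653589793) travel m [-0.153  0.     0.14 ] twist 0.0008
(np.float64(479.9668937962268), np.float64(103.6243226553931), 60, 3.141592653589793) travel m [-0.153  0.     0.092] twist 0.0008
```

Scaled: -0.153 m / 0.8 = -0.1913, -0.15 m / 0.8 = -0.1875.

Emit:
{"name": "apply_moves", "arguments": {
  "moves": [
    {"hand": 0.4,"travel": [-0.05,0,0],"twist": 0},
    {"hand": 0.4,"travel": [-0.1,0,0.025],"twist": 0},
    {"hand": 0.4,"travel": [-0.15,0,0.05],"twist": 0},
    {"hand": 0.4,"travel": [-0.1875,0,0.075],"twist": 0},
    {"hand": 0.4,"travel": [-0.1913,0,0.1],"twist": 0},
    {"hand": 0.4,"travel": [-0.1913,0,0.125],"twist": 0},
    {"hand": 0.4,"travel": [-0.1913,0,0.15],"twist": 0},
    {"hand": 0.4,"travel": [-0.1913,0,0.1663],"twist": 0},
    {"hand": 0.4,"travel": [-0.1913,0,0.175],"twist": 0},
    {"hand": 0.4,"travel": [-0.1913,0,0.175],"twist": 0},
    {"hand": 0.4,"travel": [-0.1913,0,0.175],"twist": 0},
    {"hand": 0.4,"travel": [-0.1913,0,0.175],"twist": 0},
    {"hand": 1,"travel": [-0.1913,0,0.175],"twist": 0},
    {"hand": 1,"travel": [-0.1913,0,0.175],"twist": 0},
    {"hand": 1,"travel": [-0.1913,0,0.175],"twist": 0},
    {"hand": 1,"travel": [-0.1913,0,0.175],"twist": 0},
    {"hand": 1,"travel": [-0.1913,0,0.175],"twist": 0},
    {"hand": 1,"travel": [-0.1913,0,0.175],"twist": 0},
    {"hand": 1,"travel": [-0.1913,0,0.175],"twist": 0}
  ]
}}

```text
time: 7.9
position: [480.7, 103.5, 12.0]
ee_rot: [3.141, 0.001, -3.141]
contact_force: [-1.0, -0.0, 7.0]
width: 0.136
grip_force: 58.6
```

Run:
```python
from h import *
to((480,104,150,np.pi),(531,-210,150,np.pi-.17),(531,-210,62+4.3,np.pi-.17))
```

```text
t 7.9 pos [480.684 103.505  12.009] rot [ 3.141  0.001 -3.141] w 0.1355965958663277 F [-1.022 -0.011  6.985] g 58.62121224403381 j6 -1.4536172454834964
(480, 104, 150, 3.141592653589793) travel m [ 0.001  0.001 -0.138] twist 0.0002
(531, -210, 150, 2.971592653589793) travel m [-0.05  -0.314 -0.138] twist 0.1702
(531, -210, 66.3, 2.971592653589793) travel m [-0.05  -0.314 -0.054] twist 0.1702
```

Scaled: -0.313 m / 0.8 = -0.3913, -0.305 m / 0.8 = -0.3813, 0.17 rad / 2 = 0.085.

Emit:
{"name": "apply_moves", "arguments": {
  "moves": [
    {"hand": 1,"travel": [0,0,-0.025],"twist": 0},
    {"hand": 1,"travel": [0,0,-0.0625],"twist": 0},
    {"hand": 1,"travel": [0,-0.025,-0.1063],"twist": 0},
    {"hand": 1,"travel": [-0.0125,-0.0625,-0.1375],"twist": 0.01},
    {"hand": 1,"travel": [-0.0188,-0.1,-0.1563],"twist": 0.02},
    {"hand": 1,"travel": [-0.025,-0.1375,-0.1625],"twist": 0.03},
    {"hand": 1,"travel": [-0.0313,-0.175,-0.1625],"twist": 0.04},
    {"hand": 1,"travel": [-0.0375,-0.2125,-0.1625],"twist": 0.05},
    {"hand": 1,"travel": [-0.0438,-0.25,-0.1625],"twist": 0.06},
    {"hand": 1,"travel": [-0.05,-0.2875,-0.1625],"twist": 0.07},
    {"hand": 1,"travel": [-0.0563,-0.325,-0.1625],"twist": 0.08},
    {"hand": 1,"travel": [-0.0625,-0.3563,-0.1625],"twist": 0.085},
    {"hand": 1,"travel": [-0.0625,-0.3813,-0.1625],"twist": 0.085},
    {"hand": 1,"travel": [-0.0625,-0.3913,-0.1625],"twist": 0.085},
    {"hand": 1,"travel": [-0.0625,-0.3913,-0.1625],"twist": 0.085},
    {"hand": 1,"travel": [-0.0625,-0.3913,-0.1625],"twist": 0.085},
    {"hand": 1,"travel": [-0.0625,-0.3913,-0.1625],"twist": 0.085}
  ]
}}

```text
time: 9.32
position: [530.3, -208.4, 141.3]
ee_rot: [3.141, -0.0, 2.973]
contact_force: [-0.4, 0.5, -0.2]
width: 0.138
grip_force: 59.1
```

Run:
```python
from h import *
S=viewer.camera("side");T=viewer.camera("top")
o=np.zeros((520,800,3),np.uint8)
a=cv2.resize(S[185:315,215:345],None,fx=4,fy=4,interpolation=2);b=cv2.resize(T[195:290,300:395],None,fx=2.9,fy=2.9,interpolation=2)
o[:520,:520]=a;o[:b.shape[0],522:522+b.shape[1]]=b
cv2.imwrite("pics/g4.png",o[:,:,::-1])
to((530.5,-209.8,69,np.pi-.17),(530.5,-209.8,67,np.pi-.17))
```

```text
t 9.4167 pos [ 530.403 -208.403  141.37 ] rot [ 3.141 -0.     2.973] w 0.13598662901420172 F [ 0.352 -0.124 -0.146] g 59.051899909973145 j6 -1.8584237826056522
(530.5, -209.8, 69, 2.971592653589793) travel m [-0.    -0.001  0.072] twist 0.0015
(530.5, -209.8, 67, 2.971592653589793) travel m [-0.    -0.001  0.074] twist 0.0015
```

View pics/g4.png

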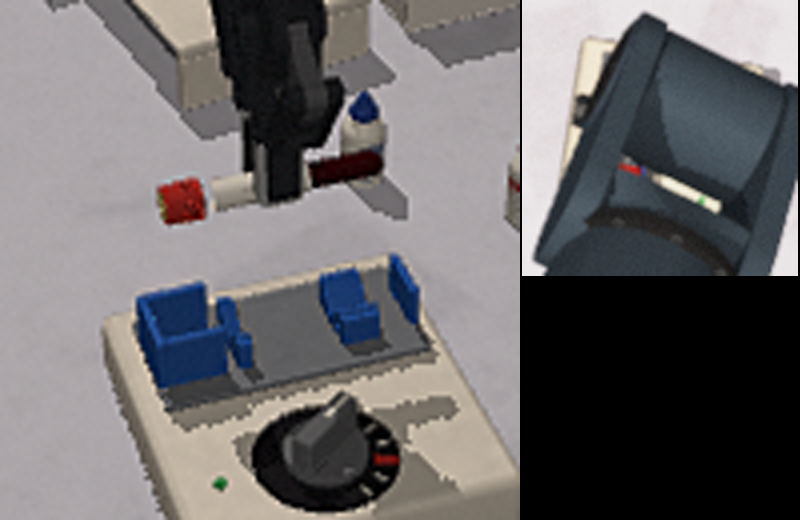

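The tube hangs level above the cradle, cap towards the robot; in the crop the cap end is at (160,203) and the foot at (383,163). The wide pocket at (180,335) and far stop (405,290) sit below it.

Run:
```python
from h import *
C=np.array([530.5,-209.8]);y=-.17
R=np.array([[np.cos(y),-np.sin(y)],[np.sin(y),np.cos(y)]])
for uv in((160,203),(383,163)): 
    p=plane("side",(215+uv[0]/4,185+uv[1]/4),136.6); print("tube",p,R.T@(p[:2]-C))
for n,uv,z in(("pocket out corner far-top",(205,284),74),("pocket top near corner left",(138,296),74),("pocket near right corner",(160,327),74),("pocket inner right",(228,325),74),("V near tip",(250,340),65),("V far top left",(320,276),65),("V far right end",(378,309),65)):
    p=plane("side",(215+uv[0]/4,185+uv[1]/4),z); print(n,R.T@(p[:2]-C))
```

```text
tube [ 479.04 -198.04  136.6 ] [-52.708   2.885]
tube [ 582.984 -220.713  136.6  ] [53.573 -1.877]
pocket out corner far-top [-30.254  13.366]
pocket top near corner left [-62.855  15.263]
pocket near right corner [-58.902  -9.411]
pocket inner right [-28.491 -18.316]
V near tip [-19.045 -21.892]
V far top left [27.095 11.28 ]
V far right end [ 45.27 -20.61]
```

Scaled: 0.074 m / 0.8 = 0.0925, 0.073 m / 0.8 = 0.0913.

Emit:
{"name": "apply_moves", "arguments": {
  "moves": [
    {"hand": 1,"travel": [0,-0.0013,0.025],"twist": 0},
    {"hand": 1,"travel": [0,-0.0013,0.05],"twist": 0},
    {"hand": 1,"travel": [0,-0.0013,0.065],"twist": 0},
    {"hand": 1,"travel": [0,-0.0013,0.075],"twist": 0},
    {"hand": 1,"travel": [0,-0.0013,0.0825],"twist": 0},
    {"hand": 1,"travel": [0,-0.0013,0.0875],"twist": 0},
    {"hand": 1,"travel": [0,-0.0013,0.0913],"twist": 0},
    {"hand": 1,"travel": [0,-0.0013,0.0925],"twist": 0},
    {"hand": 1,"travel": [0,-0.0013,0.0925],"twist": 0},
    {"hand": 1,"travel": [0,-0.0013,0.0925],"twist": 0}
  ]
}}

```text
time: 10.25
position: [530.5, -210.7, 67.7]
ee_rot: [-3.141, 0.001, 2.972]
contact_force: [0.4, -1.1, 0.3]
width: 0.137
grip_force: 58.9
```

Scaled: 0.16 m / 0.8 = 0.2, 0.001 m / 0.8 = 0.0013.

Emit:
{"name": "apply_moves", "arguments": {
  "moves": [
    {"hand": 1,"travel": [0,0,0.0013],"twist": 0},
    {"hand": 1,"travel": [0,0,0.0013],"twist": 0},
    {"hand": 0.85,"travel": [0,0,0.0013],"twist": 0},
    {"hand": 0.82,"travel": [0,0,0.0013],"twist": 0},
    {"hand": 0.79,"travel": [0,0,0.0013],"twist": 0},
    {"hand": 0.76,"travel": [0,0,0.0013],"twist": 0},
    {"hand": 0.72,"travel": [0,0,0.0013],"twist": 0},
    {"hand": 0.66,"travel": [0,0,0.0013],"twist": 0},
    {"hand": 0.6,"travel": [0,0,0.0013],"twist": 0},
    {"hand": 0.6,"travel": [0,0,-0.0125],"twist": 0},
    {"hand": 0.6,"travel": [0,0,-0.05],"twist": 0},
    {"hand": 0.6,"travel": [0,0,-0.1],"twist": 0},
    {"hand": 0.6,"travel": [0.05,0.025,-0.1375],"twist": 0},
    {"hand": 0.6,"travel": [0.1,0.0625,-0.15],"twist": 0},
    {"hand": 0.6,"travel": [0.15,0.1,-0.15],"twist": 0},
    {"hand": 0.6,"travel": [0.2,0.1375,-0.15],"twist": 0},
    {"hand": 0.6,"travel": [0.2,0.175,-0.15],"twist": 0},
    {"hand": 0.6,"travel": [0.2,0.2,-0.15],"twist": 0},
    {"hand": 0.6,"travel": [0.2,0.2,-0.15],"twist": 0},
    {"hand": 0.6,"travel": [0.2,0.2,-0.15],"twist": 0}
  ]
}}

```text
time: 11.92
position: [399.6, -24.5, 188.2]
ee_rot: [-3.142, 0.001, 2.975]
contact_force: [1.0, -0.3, 0.3]
width: 0.403
grip_force: 0.0
```

Run:
```python
from h import *
S=viewer.camera("side");T=viewer.camera("top")
cv2.imwrite("pics/s5r.png",S[:,:,::-1]);cv2.imwrite("pics/t5r.png",T[:,:,::-1])
o=np.zeros((520,800,3),np.uint8)
a=cv2.resize(S[235:335,235:335],None,fx=3.9,fy=3.9,interpolation=2);b=cv2.resize(T[200:280,310:390],None,fx=5,fy=5,interpolation=2)
o[:390,:390]=a;o[:400,400:800]=b
cv2.imwrite("pics/g5.png",o[:,:,::-1]); to((500,-290,120,2.9))
```

```text
t 12.0167 pos [399.962 -26.164 187.815] rot [-3.141  0.001  2.972] w 0.4000681908563178 F [0.515 0.004 0.122] g 0.0 j6 -1.5826974892066474
(500, -290, 120, 2.9) travel m [-0.143 -0.243  0.068] twist 0.0721
```

View pics/g5.png

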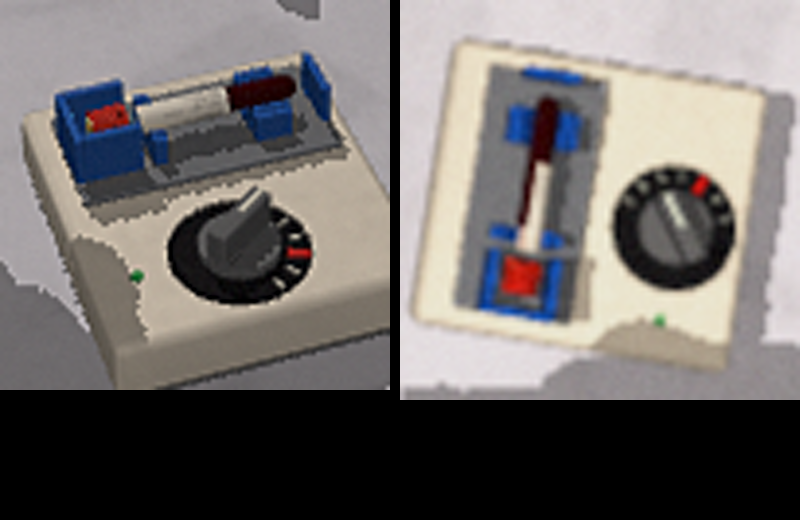

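The tube is seated in both Vs with its cap inside the wide pocket. In the crop's top view the dial centre is at (674,227), the red mark at (701,185), and the pointer line runs from (665,195) to (688,228).

```bash
cat > dial.py <<'E'
from h import *
def measure(S,T):
    res={}
    for n,im,b,sc in(("side",S,(270,278,325,320),6),("top",T,(345,225,385,265),6)):
        x0,y0,x1,y1=b;c=cv2.resize(im[y0:y1,x0:x1],None,fx=sc,fy=sc,interpolation=cv2.INTER_CUBIC)
        pts=lambda q:np.array([plane(n,((u+.5)/sc-.5+x0,(v+.5)/sc-.5+y0),40.5)[:2] for u,v in q])
        hsv=cv2.cvtColor(c,cv2.COLOR_RGB2HSV).astype(int)
        v=hsv[...,2];r=red(*np.moveaxis(hsv,2,0))
        dk=((v<85)|r).astype(np.uint8)
        cs,_=cv2.findContours(dk,0,1);cn=max(cs,key=cv2.contourArea)
        P=pts(cv2.convexHull(cn)[:,0])
        A=np.c_[2*P,np.ones(len(P))];k=np.linalg.lstsq(A,(P**2).sum(1),rcond=None)[0];rad=np.sqrt(k[2]+k[0]**2+k[1]**2)
        M=pts(np.argwhere(r)[:,::-1]).mean(0)
        print(n,"dial",k[:2],"r",rad,"mark",M,"ang",np.arctan2(*(M-k[:2])[::-1]),"dist",np.linalg.norm(M-k[:2]))
E
python3 - <<'E'
from dial import *
measure(*[cv2.imread(f"pics/{k}5r.png")[:,:,::-1].copy() for k in"st"])
T=cv2.imread("pics/t5r.png")[:,:,::-1].copy()
f,c=plane("top",(310+549/5,200+97/5),62),plane("top",(310+520/5,200+295/5),62);print("tube",f,c,np.linalg.norm(f-c),np.arctan2(*(f-c)[1::-1]))
# pointer line: bright pixels within the dial, top view
g=cv2.resize(T[235:255,354:374],None,fx=8,fy=8,interpolation=cv2.INTER_CUBIC);v=cv2.cvtColor(g,cv2.COLOR_RGB2GRAY)
m=(v>120).astype(np.uint8);n,l,s,ce=cv2.connectedComponentsWithStats(m)
for i in range(1,n):
    if s[i,4]>60:
        q=np.argwhere(l==i)[:,::-1].astype(np.float32);d=cv2.fitLine(q,2,0,.01,.01).ravel();print("line",s[i],ce[i]/8+[354,235],np.arctan2(-d[0],-d[1])%np.pi)
E
```

```text
side dial [ 515.077 -287.639] r 35.04146445205754 mark [ 537.517 -303.506] ang -0.6154652200566235 dist 27.482882423064808
top dial [ 513.277 -288.925] r 32.518117861632604 mark [ 535.95  -303.353] ang -0.5667096129089529 dist 26.87427352607599
tube [ 581.679 -433.788   62.   ] [ 476.865 -415.69    62.   ] 106.36542186866816 -0.1709770270605966
line [  0   0  29  33 542] [355.272 236.359] 2.4133017
line [140   0  20  16 219] [372.937 235.705] 1.0788391
line [  70   28   38   60 1126] [364.976 242.22 ] 0.4574051
line [  0 138  18  22 262] [354.798 253.873] 0.55329823
```

Run:
```python
from h import *
to((513,-288.7,120,np.pi+.52),(513,-288.7,58,np.pi+.52))
```

```text
t 12.0167 pos [399.962 -26.164 187.815] rot [-3.141  0.001  2.972] w 0.4000681908563178 F [0.515 0.004 0.122] g 0.0 j6 -1.5826974892066474
(513, -288.7, 120, 3.661592653589793) travel m [-0.156 -0.24   0.068] twist -0.6895
(513, -288.7, 58, 3.661592653589793) travel m [-0.156 -0.24   0.13 ] twist -0.6895
```

Scaled: -0.24 m / 0.8 = -0.3, -0.23 m / 0.8 = -0.2875, -0.69 rad / 2 = -0.345.

Emit:
{"name": "apply_moves", "arguments": {
  "moves": [
    {"hand": 0.6,"travel": [-0.025,-0.0375,0],"twist": -0.05},
    {"hand": 0.6,"travel": [-0.05,-0.075,0],"twist": -0.1},
    {"hand": 0.6,"travel": [-0.075,-0.1125,0],"twist": -0.15},
    {"hand": 0.6,"travel": [-0.1,-0.15,0],"twist": -0.2},
    {"hand": 0.6,"travel": [-0.125,-0.1875,0],"twist": -0.25},
    {"hand": 0.6,"travel": [-0.15,-0.225,0.0125],"twist": -0.3},
    {"hand": 0.6,"travel": [-0.175,-0.2625,0.025],"twist": -0.345},
    {"hand": 0.6,"travel": [-0.19,-0.2875,0.05],"twist": -0.345},
    {"hand": 0.6,"travel": [-0.195,-0.3,0.0625],"twist": -0.345},
    {"hand": 0.6,"travel": [-0.195,-0.3,0.085],"twist": -0.345},
    {"hand": 0.6,"travel": [-0.195,-0.3,0.085],"twist": -0.345},
    {"hand": 0.6,"travel": [-0.195,-0.3,0.085],"twist": -0.345},
    {"hand": 0.6,"travel": [-0.195,-0.3,0.085],"twist": -0.345}
  ]
}}

```text
time: 13.1
position: [512.7, -288.7, 120.2]
ee_rot: [-3.141, 0.0, -2.622]
contact_force: [0.0, -0.5, 0.3]
width: 0.399
grip_force: 0.0
```

Run:
```python
from h import *
to((513,-288.7,58,np.pi+.52))
```

```text
t 13.1 pos [ 512.748 -288.688  120.224] rot [-3.141  0.    -2.622] w 0.3991373369011217 F [ 0.018 -0.497  0.272] g 0.0 j6 -2.682559325548889
(513, -288.7, 58, 3.661592653589793) travel m [-0.    -0.     0.062] twist -0.0002
```

Emit:
{"name": "apply_moves", "arguments": {
  "moves": [
    {"hand": 0.6,"travel": [0,0,0.025],"twist": 0},
    {"hand": 0.6,"travel": [0,0,0.05],"twist": 0},
    {"hand": 0.6,"travel": [0,0,0.065],"twist": 0},
    {"hand": 0.6,"travel": [0,0,0.0738],"twist": 0},
    {"hand": 0.6,"travel": [0,0,0.0775],"twist": 0},
    {"hand": 0.6,"travel": [0,0,0.0775],"twist": 0},
    {"hand": 0.6,"travel": [0,0,0.0775],"twist": 0},
    {"hand": 0.75,"travel": [0,0,0.0775],"twist": 0},
    {"hand": 0.85,"travel": [0,0,0.0775],"twist": 0},
    {"hand": 1,"travel": [0,0,0.0775],"twist": 0},
    {"hand": 1,"travel": [0,0,0.0775],"twist": 0},
    {"hand": 1,"travel": [0,0,0.0775],"twist": 0},
    {"hand": 1,"travel": [0,0,0.0775],"twist": 0},
    {"hand": 1,"travel": [0,0,0.0775],"twist": 0},
    {"hand": 1,"travel": [0,0,0.0775],"twist": 0}
  ]
}}

```text
time: 14.35
position: [513.7, -289.3, 58.3]
ee_rot: [-3.139, 0.001, -2.621]
contact_force: [2.4, -1.6, 6.0]
width: 0.109
grip_force: 62.3
```

Run:
```python
from h import *
s=ctrl.observe();print(s["wrist_torque"])
to((513,-288.7,58,np.pi-.571))
```

```text
[-0.148 -0.333  0.031]
t 14.35 pos [ 513.654 -289.267   58.329] rot [-3.139  0.001 -2.621] w 0.10904923313659663 F [ 2.436 -1.588  5.98 ] g 62.26018309593201 j6 -2.68287644210934
(513, -288.7, 58, 2.5705926535897934) travel m [0.    0.001 0.   ] twist 1.0912
```

Scaled: 1.091 rad / 2 = 0.5455.

Emit:
{"name": "apply_moves", "arguments": {
  "moves": [
    {"hand": 1,"travel": [0,0,0],"twist": 0.04},
    {"hand": 1,"travel": [0,0,0],"twist": 0.08},
    {"hand": 1,"travel": [0,0,0],"twist": 0.12},
    {"hand": 1,"travel": [0,0,0],"twist": 0.16},
    {"hand": 1,"travel": [0,0,0],"twist": 0.2},
    {"hand": 1,"travel": [0,0,0],"twist": 0.24},
    {"hand": 1,"travel": [0,0,0],"twist": 0.28},
    {"hand": 1,"travel": [0,0,0],"twist": 0.32},
    {"hand": 1,"travel": [0,0,0],"twist": 0.36},
    {"hand": 1,"travel": [0,0,0],"twist": 0.4},
    {"hand": 1,"travel": [0,0,0],"twist": 0.44},
    {"hand": 1,"travel": [0,0,0],"twist": 0.48},
    {"hand": 1,"travel": [0,0,0],"twist": 0.515},
    {"hand": 1,"travel": [0,0,0],"twist": 0.535},
    {"hand": 1,"travel": [0,0,0],"twist": 0.5455},
    {"hand": 1,"travel": [0,0,0],"twist": 0.5455},
    {"hand": 1,"travel": [0,0,0],"twist": 0.5455},
    {"hand": 1,"travel": [0,0,0],"twist": 0.5455}
  ]
}}

```text
time: 15.85
position: [513.7, -289.9, 58.3]
ee_rot: [-3.141, 0.003, 2.571]
contact_force: [1.7, -5.3, 5.0]
width: 0.111
grip_force: 62.1
```

Scaled: 0.27 m / 0.8 = 0.3375, 0.23 m / 0.8 = 0.2875, 0.000000001 rad / 2 = 0.

Emit:
{"name": "apply_moves", "arguments": {
  "moves": [
    {"hand": 0.88,"travel": [0,0,0],"twist": 0},
    {"hand": 0.84,"travel": [0,0,0],"twist": 0},
    {"hand": 0.78,"travel": [0,0,0],"twist": 0},
    {"hand": 0.7,"travel": [0,0,0],"twist": 0},
    {"hand": 0.6,"travel": [0,0,0],"twist": 0},
    {"hand": 0.6,"travel": [0,0,0],"twist": 0},
    {"hand": 0.6,"travel": [0,0,-0.025],"twist": 0},
    {"hand": 0.6,"travel": [0,0,-0.075],"twist": 0},
    {"hand": 0.6,"travel": [0,0,-0.125],"twist": 0},
    {"hand": 0.6,"travel": [0,0,-0.1625],"twist": 0},
    {"hand": 0.6,"travel": [0.05,0.0375,-0.1625],"twist": 0},
    {"hand": 0.6,"travel": [0.075,0.0875,-0.1625],"twist": 0},
    {"hand": 0.6,"travel": [0.075,0.1375,-0.1625],"twist": 0},
    {"hand": 0.6,"travel": [0.075,0.1875,-0.1625],"twist": 0},
    {"hand": 0.6,"travel": [0.075,0.2375,-0.1625],"twist": 0},
    {"hand": 0.6,"travel": [0.075,0.2875,-0.1625],"twist": 0},
    {"hand": 0.6,"travel": [0.075,0.3375,-0.1625],"twist": 0},
    {"hand": 0.6,"travel": [0.075,0.3375,-0.1625],"twist": 0},
    {"hand": 0.6,"travel": [0.075,0.3375,-0.1625],"twist": 0}
  ]
}}

```text
time: 17.43
position: [608.5, -27.2, 186.8]
ee_rot: [-3.141, -0.001, 2.574]
contact_force: [0.0, -1.5, -0.2]
width: 0.402
grip_force: 0.0
```

Run:
```python
from dial import *
S=viewer.camera("side");T=viewer.camera("top");measure(S,T);to((400,0,150,2.9))
cv2.imwrite("pics/s6r.png",S[:,:,::-1]);cv2.imwrite("pics/t6r.png",T[:,:,::-1])
o=np.zeros((560,800,3),np.uint8)
o[:390,:390]=cv2.resize(S[235:335,235:335],None,fx=3.9,fy=3.9,interpolation=2);o[:400,400:800]=cv2.resize(T[200:280,310:390],None,fx=5,fy=5,interpolation=2)
o[400:560,400:720]=cv2.resize(T[165:245,155:315],None,fx=2,fy=2)
cv2.imwrite("pics/g6.png",o[:,:,::-1])
g=cv2.resize(T[235:257,354:378],None,fx=8,fy=8,interpolation=cv2.INTER_CUBIC);v=cv2.cvtColor(g,cv2.COLOR_RGB2GRAY)
n,l,s,ce=cv2.connectedComponentsWithStats((v>120).astype(np.uint8))
for i in range(1,n):
    if s[i,4]>60:
        q=np.argwhere(l==i)[:,::-1].astype(np.float32);d=cv2.fitLine(q,2,0,.01,.01).ravel();print("line",s[i],ce[i]/8+[354,235],np.arctan(d[0]/d[1]))
for nm,f,bs,bt in(("pur",pur,(215,170,240,195),(175,210,200,230)),("drop",blu,(295,200,315,220),(275,180,300,200))):
    print(nm,blobs(S,f,bs)[0][0][1],blobs(T,f,bt)[0][0][1])
```

```text
side dial [ 513.916 -289.371] r 34.57990124278891 mark [ 537.552 -303.666] ang -0.5439440753132253 dist 27.622186225962494
top dial [ 513.539 -289.146] r 32.85309318063389 mark [ 536.269 -303.4  ] ang -0.5601201025197041 dist 26.829685869380032
t 17.5333 pos [607.658 -29.543 187.009] rot [-3.141 -0.001  2.571] w 0.3962364044076191 F [-0.268 -0.284 -0.05 ] g 0.0 j6 -1.1248776360907122
(400, 0, 150, 2.9) travel m [ 0.191 -0.087  0.037] twist -0.3292
line [  0   0  27  27 408] [355.133 236.127] -0.79300976
line [ 139    0   53  176 3352] [376.124 246.291] -0.0137883
line [100  40  31  43 477] [368.378 242.747] -0.57484573
line [  0 137  43  39 863] [355.758 255.282] 0.8733078
pur [228.7  180.48] [187.757 220.324]Traceback (most recent call last):
  File "<stdin>", line 14, in <module>
IndexError: list index out of range
```

View pics/g6.png

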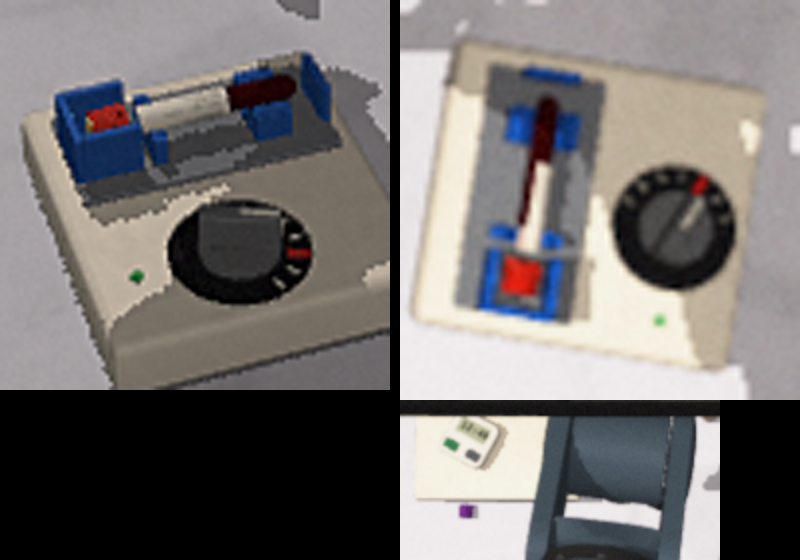

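The tube is seated in the cradle and the pointer line at crop (690,212) aims at the red mark at (701,185). The pointer measures -0.575 rad against the -0.571 target. The purple tube and timer have not moved. The dropper is hidden behind the arm, but the fingers stayed about 120 mm above it.

```bash
python3 -c "
from rig import ctrl
print(ctrl.sign_off())"
```

```text
the job is handed in; nothing more can be done
None
```

The job is handed in after about 17.5 s of the 69 s: the red tube is in the cradle with its cap in the wide pocket, the knob pointer is at the red mark, and the gripper is open and clear; the purple tube and timer had not moved, but the arm hid the dropper in the last picture.

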